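Hang the ear defenders under the filter rig and fold up the splash guard

TASK

Hang the ear defenders over the middle of the steel bar below the filter rig's top plate, squarely, with one cup on each side of the bar. Once they hang freely, fold the rig's hinged metal splash guard up in front of them until it stands fully upright against its stop. Leave the other things on the bench where they are.

Things in the scene. Friction and masses are not known exactly. Their poses are not given: they have to be found in the camera images.
- ear: Ear defenders, loose, rigid, 0.15 to 0.31 kg: black arched headband (18 mm wide, 5 mm thick) with two grey cups, standing on their cups. 157 mm tall, 156 mm long. Origin: midway between the cups at their undersides; x from cup to cup, y across the band, z up. Cups with cushions span 40 to 78 mm from the origin along x (free gap 80 mm), 60 mm in y, z 0 to 70 mm. Symmetric end for end.
- ear_top (a point): Centre of the top face of the crown cushion, the place to grip: a block 50 mm (along x) by 24 mm (across the band) by 18 mm high on top of the headband. 157 mm above the cups' undersides.
- ear_under (a point): Middle of the underside of the headband at the crown, 134 mm above the cups' undersides; this is what rests on the bar.
- bar_mid (a point): Middle of the axis of the rig's horizontal steel bar, 16 mm in diameter, 470 mm long, 157 mm above the bench, held by a bracket at each end. Axes as the rig's: y along the bar, x away from the robot, z up.
- rig: Filter rig, fixed. Origin on the bench below the middle of its bar; x away from the robot, y along the bar. Top plate with filter cups at x -30 to +90 mm, underside 475 mm up: a tool pointing straight down onto the bar strikes it. Pipe 24 mm thick along y at x +60, z 390 mm. Legs 22 mm square at x +75, y +-235 mm. Base board 8 mm thick, x +-115, y +-250 mm.
- guard (a joint): Angle of the aluminium splash guard on its stiff hinge, rad: 0 = lying level towards the robot, 1.57 = upright against its stop. It stays where it is put. Panel 200 mm wide (along the bar), 100 mm from hinge to free edge, 5 mm thick, with a round lip 10 mm thick; 2 to 5 N at the free edge moves it.
- guard_hinge (a point): Middle of the guard's hinge line, which runs parallel to the bar, 112 mm nearer the robot than the bar and 12 mm above the bench.
- guard_edge (a point): Middle of the guard's free edge, at the axis of the round lip, 100 mm from the hinge.
- saddle: Bystander: grey plastic pipe strap, an arch 180 mm long over its flat feet, 70 mm tall, 36 mm wide, standing loose on the bench. Origin under its centre.
- mug: Bystander: brown mug, 80 mm across, 90 mm tall. Origin at the centre of its underside.
- washbottle: Bystander: white wash bottle, 68 mm across, 160 mm tall plus a bent spout to 228 mm. Origin at the centre of its underside.
- jar: Bystander: small amber jar, 48 mm across, 60 mm tall, on the rig's base board near one end of the bar. Origin at the centre of its underside.
- clampring: Bystander: grey ring, 72 mm across, 8 mm thick, lying on the rig's base board near the other end of the bar. Origin at the centre of its underside.
- taperoll: Bystander: roll of tape, 90 mm across, 20 mm tall, lying flat on the back of the rig's base board beside the jar. Origin at the centre of its underside.
Things that resemble listed ones, but are neither listed nor needed, are in the scene too. What is shaped like the ear but red is not meant.

How it is judged (in metres and radians):
On the way, in this order (a step that is already met when the one before it is completed fails the run):
1. the ear defenders hang freely over the middle of the bar, the guard not yet upright (z of ear_under in the frame of bar_mid between -0.002 and 0.018 m and x of ear_under in the frame of bar_mid between -0.025 and 0.025 m and y of ear_under in the frame of bar_mid between -0.06 and 0.06 m and angle between ear's own z axis and vertical below 0.3 rad and angle between the x axis of ear and the x axis of bar_mid, either way round below 0.35 rad and contact force between the fingers and ear below 0.1 N and linear speed of ear below 0.05 m/s and value of joint guard below 1.3 rad), for 0.2 s.
2. the splash guard stands upright (value of joint guard above 1.48 rad), for 0.2 s.
At the end, for the whole second after the job is handed in: Ear defenders at rest, released, crown underside on the bar (25 mm across, 60 mm along from its middle, -2 to 18 mm in height from its axis), upright within 0.3 rad, square to the bar within 0.35 rad, slower than 0.02 m/s and 0.3 rad/s; guard above 1.48 rad, folded up afterwards (z of ear_under in the frame of bar_mid between -0.002 and 0.018 m and x of ear_under in the frame of bar_mid between -0.025 and 0.025 m and y of ear_under in the frame of bar_mid between -0.06 and 0.06 m and angle between ear's own z axis and vertical below 0.3 rad and angle between the x axis of ear and the x axis of bar_mid, either way round below 0.35 rad and contact force between the fingers and ear below 0.1 N and linear speed of ear below 0.02 m/s and angular speed of ear below 0.3 rad/s and value of joint guard above 1.48 rad); the robot touches nothing.
It fails at once if a bystander (pipe strap, mug, wash bottle, jar, clamp ring or tape roll) is pushed more than 30 mm from its place (distance of any of saddle, mug, washbottle, jar, clampring, taperoll from where it was at the start of the episode above 0.03 m).
It also fails if it takes over 59 s, if anything falls off the work surface, if the arm or the gripper's body presses on something with over 40 N, if the wrist force passes 120 N, or if a joint passes its speed limit or range.

ROBOT

A 6-joint arm with a two-finger parallel gripper is mounted at the origin on the work surface. World frame = base frame: x ahead of the robot, y to its left, z up, the work surface at z = 0. Lengths are in mm, angles in rad, forces in N, time in s.
With the tool pointing down it reaches from about 350 to 975 mm from the base axis. Payload 7.1 kg.
Tool frame: the origin (TCP) lies between the finger pads, 19 mm behind the fingertips; this is the grasp point; z points along the fingers, y is the line along which they close (so a half turn about z gives the same grasp; the last joint's range is limited). The gripper opens to 88 mm and grips with 3 to 60 N. Pads are 20 mm wide; open, the fingers measure 115 mm over their backs; the gripper's body (75 mm by 178 mm) begins 61 mm behind the grasp point.
Start: joints at [1.172, 0.423, 1.63, -0, 1.089, -0.019], TCP at [231.677, 580.457, 241.375] pointing down, gripper open.
Joint ranges: [-3, 3], [-0.9, 2.11], [0.09, 2.58], [-1.31, 4.45], [0.11, 2.69], [-2.54, 2.54]. Speed limits (rad/s): [2.39, 2.39, 3.01, 3.14, 3.14, 3.14].

INTERFACE

Orientations are given as a rotation vector (axis times angle).
In Python, from workcell import get_obs, get_image, camera_params, close_job gives the robot as it stands.
- The arm moves only by the shell command python3 -m creep 'ROWS' [OPENING]. ROWS is a JSON object of lists of equal length, an entry for each row: "delta_pos": the shift along the tool's x, y, z in m, a list of three; "twist": the turn, a rotation vector about the tool's x, y, z in degrees, a list of three. A call has 1 to 20 rows; each row shifts and turns the commanded pose from where the row before left it, along the tool's axes as they then stand; what a row does not reach is not made up. A row lasts 1/12 s, in which the tool goes at most 41.7 mm and 7.16 degrees, less where a joint would pass 70% of its speed; a pose out of reach is approached as far as the arm can. A call with a gripper value outside its range is refused whole. OPENING is the opening, from 0 (shut) to 1 (fully open), set as the call begins (- or left out, the last holds). The fingers move at their own pace and stop on an object; the grip force is fixed at half the most. Time passes only in rows, so rows that do not move let the fingers close. It gives the time, the measured TCP pose, the force, the opening and the grip force at its end, in the units of the state.
- get_obs(): the state, without advancing time (a new reading comes with each control period).
- get_image(name): name is "scene" or "side" or "wrist"; returns (picture, depth): 384x512x3 uint8, red, green, blue; 384x512 float32, mm along the optical axis (not along the pixel's ray), 0 where there is no reading.
- camera_params(name): a dict with "camera_matrix" (3x3 intrinsics, pixels), "extrinsics" (4x4, takes a point from camera to world coordinates). Camera axes: x right, y down, z forward; pixel columns grow to the right and rows downward; lengths in mm; the calibration is good to about 2 mm. A picture is of the moment at which its call begins: read the wrist's pose just before it. camera_params takes no time and is no camera call; for the wrist camera it gives the pose at the moment of the call.
- close_job(): hands the job in; it is judged then, once.
The state is a dict: "t": time; "qpos": joint angles; "qvel": joint speeds; "joint_torque": joint torques, N m; "ee_pos": TCP position; "orientation": TCP orientation; "ft_force": force on the tool from outside, world axes, zero at the start; "moment": the same for the moment, N m; "width": finger opening in mm; "grasp_force": force on a finger pad.
Only numpy, scipy, OpenCV 4.12 (cv2) and the standard library are available. Lean on these libraries where they do the work, as an engineer would, in place of code of your own. Each camera call takes 0.05 s, during which the arm holds its last target. There are 200 camera calls.

## Working session

There is one attempt and no reset: what is moved stays moved. The work goes in short steps, Python scripts to look and compute and a shell command to move; the robot and the scene stay as the last step left them, time stands still between calls to the robot, and variables do not carry over. Pictures are saved under pics/ and viewed, at most 10 in all, crops included, and the job is handed in when it is done.

```bash
mkdir -p pics; ls
python3 - <<'E'
from workcell import *
import cv2,numpy as np
o=get_obs();print({k:np.round(v,3) for k,v in o.items()})
for n in("scene","side"):
    p,d=get_image(n);np.savez(f"{n}0.npz",p=p,d=d);cv2.imwrite(f"pics/{n}0.png",p[:,:,::-1]);c=camera_params(n);print(n,np.round(c["camera_matrix"],1).tolist(),np.round(c["extrinsics"],3).tolist())
E
```

```text
pics
{'t': np.float64(0.0), 'qpos': array([ 1.172,  0.424,  1.631, -0.   ,  1.089, -0.019]), 'qvel': array([ 0.001,  0.003, -0.   ,  0.001, -0.   ,  0.   ]), 'joint_torque': array([-0.0000e+00, -5.4462e+01, -2.7367e+01,  6.4000e-02,  2.3000e-02,
       -0.0000e+00]), 'ee_pos': array([231.486, 580.009, 240.603]), 'orientation': array([-5.930e-01, -3.085e+00,  2.000e-03]), 'ft_force': array([ 0.138, -0.024, -0.741]), 'moment': array([ 0.034, -0.007, -0.001]), 'grasp_force': np.float64(0.0), 'width': np.float64(87.74)}
scene [[349.9, 0.0, 256.8], [0.0, 349.9, 194.9], [0.0, 0.0, 1.0]] [[-0.95, 0.265, -0.167, 659.593], [0.313, 0.817, -0.484, 516.988], [0.008, -0.512, -0.859, 1053.721], [0.0, 0.0, 0.0, 1.0]]
side [[451.9, 0.0, 252.4], [0.0, 451.9, 191.7], [0.0, 0.0, 1.0]] [[0.971, -0.147, 0.186, 231.803], [-0.237, -0.621, 0.747, -984.403], [0.006, -0.77, -0.638, 953.339], [0.0, 0.0, 0.0, 1.0]]
```

View pics/scene0.png

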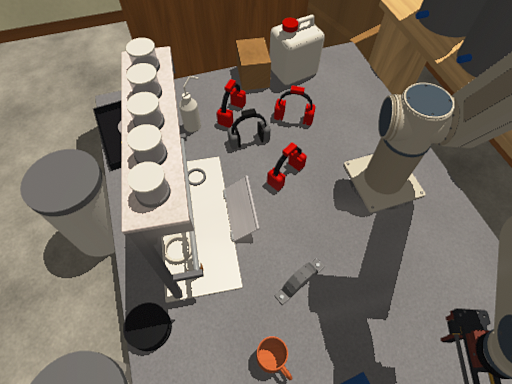

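View pics/side0.png

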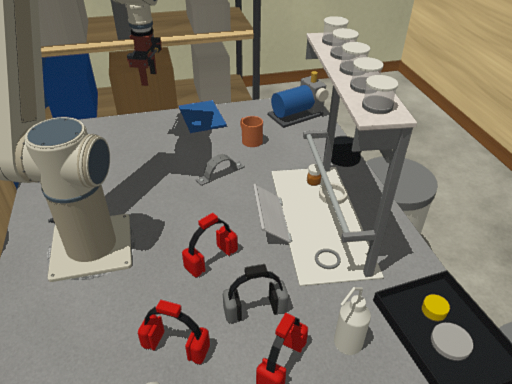

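The scene view shows the grey/black ear defenders at (249,128) and the guard, partly raised, at (245,208). The side view shows the ear at (257,290), the guard at (270,213) and the bar running from (308,137) to (345,235). Next I'll turn these into positions using depth.

```bash
cat > h.py <<'E'
import numpy as np,cv2
from workcell import *
def cloud(d,n):
    c=camera_params(n);K=c["camera_matrix"];E=np.array(c["extrinsics"]);v,u=np.mgrid[:384,:512]
    P=np.stack([(u-K[0][2])/K[0][0]*d,(v-K[1][2])/K[1][1]*d,d,np.ones_like(d)],-1)@E.T
    P[d<=0]=np.nan
    return P[...,:3]
E
python3 - <<'E'
from h import *
np.set_printoptions(suppress=True,precision=1)
for n,box,gb,bb in(("side",(215,255,300,330),(250,180,292,245),(295,125,360,245)),("scene",(222,105,275,150),(225,172,262,245),(165,200,205,290))):
    z=np.load(n+"0.npz");p,d=z["p"].astype(int),z["d"];P=cloud(d,n);np.save(n+"P.npy",P)
    print(n,"valid",(d>0).mean())
    x0,y0,x1,y1=box;Q=P[y0:y1,x0:x1];C=p[y0:y1,x0:x1]
    dark=(C.max(-1)-C.min(-1)<25)
    H=Q[...,2]
    for lo,hi in((20,75),(120,149),(150,165)):
        m=dark&(H>lo)&(H<hi);S=Q[m]
        if len(S)<5:continue
        w,V=np.linalg.eigh(np.cov(S[:,:2].T));r=cv2.minAreaRect(S[:,:2].astype(np.float32))
        print("ear",lo,len(S),S.mean(0),S.max(0),S.min(0),V[:,1],np.degrees(np.arctan2(V[1,1],V[0,1])),r)
    x0,y0,x1,y1=gb;S=P[y0:y1,x0:x1].reshape(-1,3);S=S[(S[:,2]>16)&(S[:,2]<130)]
    print("guard",len(S),S.min(0),S.max(0),S[S[:,2].argmax()])
    x0,y0,x1,y1=bb;S=P[y0:y1,x0:x1].reshape(-1,3);S=S[(S[:,2]>150)&(S[:,2]<172)]
    print("bar",len(S),S.min(0),S.max(0),np.median(S,0));
    if len(S)>20:print(np.polyfit(S[:,1],S[:,0],1))
P=np.load("sideP.npy");
# base board corners in side, approx
for uv in((273,170),(328,165),(305,278),(377,277)):print(uv,P[uv[1],uv[0]])
E
python3 -c "
import cv2,numpy as np
a=cv2.imread('pics/side0.png')[120:340,200:400];b=cv2.imread('pics/scene0.png')[90:310,110:310]
cv2.imwrite('pics/c1.png',cv2.resize(np.hstack([a,b]),(800,440)))"
```

```text
side valid 0.9957682291666666
ear 20 905 [ 404.5 -333.7   55.6] [ 483.8 -291.    74.9] [ 327.5 -434.5   20. ] [-1.  0.] 178.9120018289687 ((402.91644287109375, -360.4515380859375), (137.4189453125, 156.64920043945312), 85.90045166015625)
ear 120 198 [ 403.5 -328.4  132.3] [ 463.6 -309.8  149. ] [ 358.4 -455.9  120.1] [-0.9  0.4] 157.07742693507345 ((436.7296142578125, -363.75115966796875), (76.43697357177734, 173.6980438232422), 37.4323616027832)
ear 150 203 [ 405.2 -323.3  155.2] [ 430.9 -308.6  159.6] [ 380.9 -334.6  150. ] [-1. -0.] -179.62089587536596 ((405.91802978515625, -321.5950012207031), (49.93944549560547, 25.680870056152344), 0.8240909576416016)
guard 1133 [ 475.4 -129.1   16. ] [584.9  82.5  81.6] [494.5  37.2  81.6]
bar 955 [ 635.5 -288.5  150.2] [793.4 200.6 171.7] [676.4 -73.3 163. ]
[  0.2 696.2]
scene valid 0.9960734049479166
ear 20 397 [ 410.9 -309.9   55.4] [ 486.5 -287.1   74.5] [ 278.  -426.2   20.1] [-1.  0.] 179.76829727261426 ((384.9454345703125, -346.14910888671875), (136.8988494873047, 198.1500244140625), 82.72532653808594)
ear 120 89 [ 413.  -316.7  133.3] [ 455.2 -307.4  149. ] [ 362.8 -333.3  121. ] [-1.  0.] 177.1941906495101 ((408.9393615722656, -319.99774169921875), (24.519062042236328, 92.99102783203125), 87.38494110107422)
ear 150 90 [ 408.1 -318.4  156.3] [ 432.  -307.2  161.1] [ 383.1 -333.2  150.1] [-1.  0.] 178.7923682905121 ((407.689453125, -319.9233703613281), (25.01753807067871, 49.14502716064453), 87.1165542602539)
guard 1455 [ 477.4 -129.5   16. ] [587.2  79.4  82.3] [497.6  22.4  82.3]
bar 592 [677.8 -30.1 150.2] [795.8 200.4 171.9] [707.4 170.6 165.1]
[  0.3 676.9]
(273, 170) [609.2 232.9  -1.9]
(328, 165) [788.8 175.1  30.8]
(305, 278) [ 558.6 -260.1    7.3]
(377, 277) [ 747.7 -301.3    6.6]
```

View pics/c1.png

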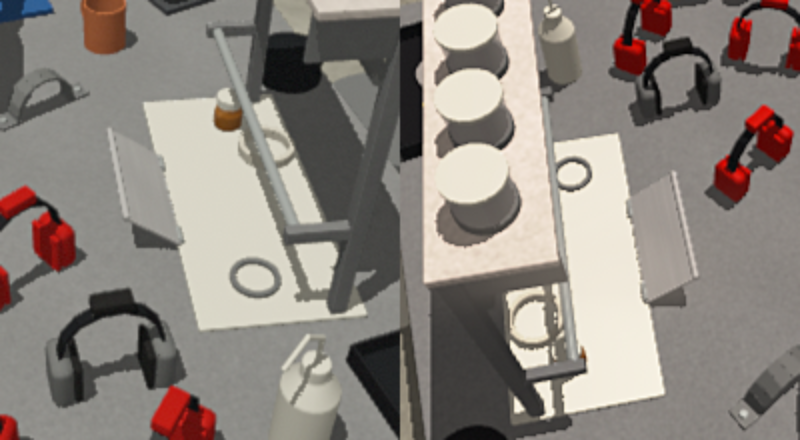

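The crop confirms the ear at about (406,-320) with its long axis along world x. The guard is about half up and the rig is slightly yawed. Next: a robust bar line, the board and guard direction, and the positions of the red lookalikes.

Run:
```python
from h import *
np.set_printoptions(suppress=True,precision=1)
poly={"side":[(306,140),(313,140),(348,230),(340,230)],"scene":[(183,185),(191,185),(204,262),(196,268)]}
gp={"side":[(254,184),(262,186),(290,242),(282,242)],"scene":[(228,178),(246,174),(260,230),(232,242)]}
bars=[]
for n in("side","scene"):
    P=np.load(n+"P.npy");p=np.load(n+"0.npz")["p"]
    m=np.zeros((384,512),np.uint8);cv2.fillPoly(m,[np.array(poly[n])],1)
    S=P[(m>0)&(P[...,2]>152)&(P[...,2]<170)].astype(np.float32)
    l=cv2.fitLine(S,cv2.DIST_HUBER,0,.01,.01).ravel();r=np.linalg.norm(np.cross(S-l[3:],l[:3]),axis=1)
    S=S[r<9];l=cv2.fitLine(S,cv2.DIST_HUBER,0,.01,.01).ravel()
    t=(S-l[3:])@l[:3];print(n,"bar",len(S),l,"yaw",np.degrees(np.arctan2(-l[0]*np.sign(l[1]),abs(l[1]))),l[3:]+l[:3]*t.min(),l[3:]+l[:3]*t.max())
    # guard plane
    box=[(248,182),(262,182),(292,246),(270,246)] if n=="side" else gp[n]
    m[:]=0;cv2.fillPoly(m,[np.array(box)],1);G=P[(m>0)&(P[...,2]>20)&(P[...,2]<95)]
    for _ in range(4):
        c=np.median(G,0) if _==0 else G.mean(0);V=np.linalg.svd(G-c)[2][2] if len(G)<2500 else None;rr=np.abs((G-c)@V);G=G[rr<max(3,2*rr.std())]
    V*=np.sign(V[2]);print("guard n",V,"angle",np.arccos(V[2]),"yaw",np.degrees(np.arctan2(-V[1]*np.sign(V[0]),abs(V[0]))),len(G),"c",G.mean(0))
    top=G[G[:,2]>G[:,2].max()-8];print(top.mean(0),top.min(0),top.max(0))
    # board: bright cream z 3..14
    B=(p.min(-1)>170)&(P[...,2]>1)&(P[...,2]<16)&(P[...,0]>500)&(P[...,0]<850)
    Q=P[B][:,:2].astype(np.float32);print("board",len(Q),cv2.minAreaRect(Q))
    # bar ends: grey points near line
    q=P.reshape(-1,3);q=q[np.isfinite(q).all(1)];rr=np.linalg.norm(np.cross(q-l[3:],l[:3]),axis=1);q=q[rr<9];print("near-line y range",np.percentile(q[:,1],[0,1,99,100]))
    R=(p[...,0].astype(int)>130)&(p[...,1]<60)&(P[...,2]>5)&(P[...,2]<170)&(P[...,1]<0)
    k,L,st,ce=cv2.connectedComponentsWithStats(cv2.dilate(R.astype(np.uint8),np.ones((9,9))))
    for i in range(1,k):
        q=P[R&(L==i)]
        if len(q)>60:print("red",np.percentile(q,1,axis=0),np.percentile(q,99,axis=0))
```

```text
side bar 530 [  0.1   1.    0.  674.4 -80.  162.8] yaw -7.0925493 [ 651.9 -260.2  162.8] [703.7 155.9 162.9]
guard n [ 0.6 -0.1  0.8] angle 0.6568674137593308 yaw 6.978547345664853 763 c [517.3 -38.4  54.1]
[491.  -22.5  76.3] [ 479.4 -120.    73.6] [508.1  78.6  81.6]
board 6042 ((679.820068359375, -42.687835693359375), (506.218505859375, 228.8485107421875), 83.3332748413086)
near-line y range [-286.5 -283.6  187.2  198.7]
red [ 304.5 -146.3   10.8] [399.  -78.8 158.7]
red [ 249.6 -185.7   16.2] [ 296.9 -140.2   71.8]
red [ 124.8 -397.2   24.5] [ 222.1 -330.   159.1]
red [ 407.7 -498.6   13.5] [ 494.2 -431.9  158.8]
red [ 223.6 -437.4   19.6] [ 273.8 -389.    71.1]
red [ 361.7 -546.3   27.2] [ 418.  -494.9   72. ]
scene bar 294 [  0.1   1.   -0.  691.2  53.  164.3] yaw -6.6934175 [675.4 -82.  164.5] [706.1 180.  164. ]
guard n [ 0.6 -0.1  0.8] angle 0.649520339391677 yaw 6.939664626693526 1181 c [527.5 -16.   50.4]
[494.6 -14.6  76. ] [ 480.2 -120.4   72.2] [509.8  79.4  80.1]
board 5290 ((675.9506225585938, 3.15533447265625), (308.2519836425781, 580.6624755859375), 4.292613506317139)
near-line y range [-283.6 -275.7  198.3  199.9]
red [ 367.1 -539.    63.5] [ 450.9 -454.   160.4]
red [ 442.2 -444.1   62.8] [ 495.3 -403.5   73.7]
red [ 257.4 -169.1   61.5] [ 349.9 -108.8  160.1]
red [ 355.7 -123.9   62.7] [401.5 -68.7  75.5]
```

```bash
cat >> h.py <<'E'
from scipy.spatial.transform import Rotation as R
def tgt(yaw,tilt):  # yaw/tilt in degrees; tool z tilted towards yaw direction, tool y = -left
    s,c=np.sin(np.radians(tilt)),np.cos(np.radians(tilt))
    return R.from_euler('z',yaw,degrees=True)*R.from_matrix(np.array([[c,0,s],[0,-1,0],[s,0,-c]]))
def to(p,R1=None,speed=40):
    o=get_obs();R0=R.from_rotvec(o["orientation"]);d=R0.inv().apply(np.array(p)-o["ee_pos"])
    print("t",round(o["t"],2),"pos",np.round(o["ee_pos"],1),"tool shift mm",np.round(d,1),"len",round(np.linalg.norm(d),1),"F",np.round(o["ft_force"],1),"w",round(o["width"],1),"q",np.round(o["qpos"],2))
    if R1 is not None: w=(R0.inv()*R1).as_rotvec(degrees=True);print("twist deg",np.round(w,1),"len",round(np.linalg.norm(w),1))
E
python3 - <<'E'
from h import *
to((480,20,340));R0=R.from_rotvec(get_obs()["orientation"])
print(R0.inv().apply(np.array([370,-321,340])-[480,20,340]))
print((R0.inv()*tgt(0,0)).as_rotvec(degrees=True),(tgt(0,0).inv()*tgt(0,45)).as_rotvec(degrees=True))
E
```

```text
t 0.1 pos [231.5 580.  240.7] tool shift mm [-438.4 -428.1  -98.8] len 620.7 F [-0.1  0.5  1.3] w 87.7 q [ 1.17  0.42  1.63  0.    1.09 -0.02]
[ -24.27693001 -357.47921166    0.49385933]
[-2.51407853e-02  1.08795334e-01  1.58236201e+02] [ 0. 45.  0.]
```

```bash
python3 -m creep '{"delta_pos":[[-0.022,-0.0214,-0.005],[-0.022,-0.0214,-0.005],[-0.022,-0.0214,-0.005],[-0.022,-0.0214,-0.005],[-0.022,-0.0214,-0.005],[-0.022,-0.0214,-0.005],[-0.022,-0.0214,-0.005],[-0.022,-0.0214,-0.005],[-0.022,-0.0214,-0.005],[-0.022,-0.0214,-0.005],[-0.022,-0.0214,-0.005],[-0.022,-0.0214,-0.005],[-0.022,-0.0214,-0.005],[-0.022,-0.0214,-0.005],[-0.022,-0.0214,-0.005],[-0.022,-0.0214,-0.005],[-0.022,-0.0214,-0.005],[-0.022,-0.0214,-0.005],[-0.022,-0.0214,-0.005],[-0.022,-0.0214,-0.005]],"twist":[[0,0,0],[0,0,0],[0,0,0],[0,0,0],[0,0,0],[0,0,0],[0,0,0],[0,0,0],[0,0,0],[0,0,0],[0,0,0],[0,0,0],[0,0,0],[0,0,0],[0,0,0],[0,0,0],[0,0,0],[0,0,0],[0,0,0],[0,0,0]]}' 1
python3 -m creep '{"delta_pos":[[-0.002,-0.0357,0],[-0.002,-0.0357,0],[-0.002,-0.0357,0],[-0.002,-0.0357,0],[-0.002,-0.0357,0],[-0.002,-0.0357,0],[-0.002,-0.0357,0],[-0.002,-0.0357,0],[-0.002,-0.0357,0],[-0.002,-0.0357,0],[0,0,0],[0,0,0]],"twist":[[0,0,0],[0,0,0],[0,0,0],[0,0,0],[0,0,0],[0,0,0],[0,0,0],[0,0,0],[0,0,0],[0,0,0],[0,0,0],[0,0,0]]}'
python3 -c "
from h import *
to((370,-321,340),tgt(0,0))"
```

```text
t: 1.77
ee_pos: [481.8, 18.3, 341.4]
orientation: [-0.593, -3.085, 0.0]
ft_force: [1.0, 0.1, -0.1]
width: 87.8
grasp_force: 0.0
t: 2.77
ee_pos: [367.0, -320.3, 340.9]
orientation: [-0.598, -3.083, -0.001]
ft_force: [-0.2, 0.3, -0.1]
width: 87.9
grasp_force: 0.0
t 2.77 pos [ 367.  -320.3  340.9] tool shift mm [-3.   0.5  0.9] len 3.2 F [-0.2  0.3 -0.1] w 87.9 q [-0.74  0.11  1.82  0.    1.22 -1.93]
twist deg [-1.00e-01 -1.00e-01  1.58e+02] len 158.0
```

```bash
python3 -m creep '{"delta_pos":[[0,0,0],[0,0,0],[0,0,0],[0,0,0],[0,0,0],[0,0,0],[0,0,0],[0,0,0],[0,0,0],[0,0,0],[0,0,0],[0,0,0],[0,0,0],[0,0,0],[0,0,0],[0,0,0],[0,0,0],[0,0,0],[0,0,0],[0,0,0]],"twist":[[0,0,6.6],[0,0,6.6],[0,0,6.6],[0,0,6.6],[0,0,6.6],[0,0,6.6],[0,0,6.6],[0,0,6.6],[0,0,6.6],[0,0,6.6],[0,0,6.6],[0,0,6.6],[0,0,6.6],[0,0,6.6],[0,0,6.6],[0,0,6.6],[0,0,6.6],[0,0,6.6],[0,0,6.6],[0,0,6.6]]}'
python3 -m creep '{"delta_pos":[[0,0,0],[0,0,0],[0,0,0],[0,0,0],[0,0,0],[0,0,0],[0,0,0],[0,0,0],[0,0,0],[0,0,0],[0,0,0],[0,0,0],[0,0,0],[0,0,0],[0,0,0]],"twist":[[0,0,6.5],[0,0,6.5],[0,0,6.5],[0,0,6.5],[0,0,0],[0,5,0],[0,5,0],[0,5,0],[0,5,0],[0,5,0],[0,5,0],[0,5,0],[0,5,0],[0,5,0],[0,0,0]]}'
python3 -c "
from h import *
to((406.5,-321,240),tgt(0,45))"
```

```text
t: 4.43
ee_pos: [368.3, -317.6, 341.2]
orientation: [-3.06, -0.707, 0.0]
ft_force: [-0.9, 0.8, -0.3]
width: 87.7
grasp_force: 0.0
t: 5.68
ee_pos: [366.8, -317.4, 339.6]
orientation: [-2.898, -0.008, -1.203]
ft_force: [-0.2, 1.2, -1.1]
width: 87.6
grasp_force: 0.0
t 5.68 pos [ 366.8 -317.4  339.6] tool shift mm [-42.5   4.   98.4] len 107.3 F [-0.2  1.2 -1.1] w 87.6 q [-1.14 -0.01  2.16  0.98  0.89 -0.18]
twist deg [-0.3 -0.1  0.2] len 0.3
```

```bash
python3 -m creep '{"delta_pos":[[-0.0142,0.0014,0.0328],[-0.0142,0.0014,0.0328],[-0.0142,0.0014,0.0328],[-0.0107,0,0.0107],[-0.0107,0,0.0107],[-0.0107,0,0.0107],[-0.0107,0,0.0107],[-0.0107,0,0.0107],[-0.0107,0,0.0107],[0,0,0],[0,0,0]],"twist":[[0,0,0],[0,0,0],[0,0,0],[0,0,0],[0,0,0],[0,0,0],[0,0,0],[0,0,0],[0,0,0],[0,0,0],[0,0,0]]}'
python3 - <<'E'
from h import *
to((406.5,-321,149),tgt(0,45))
a,_=get_image("side");b,_=get_image("wrist");cv2.imwrite("pics/g.png",np.hstack([cv2.resize(a[200:350,150:350],(400,300)),cv2.resize(b,(400,300))])[:,:,::-1])
E
```

```text
t: 6.6
ee_pos: [408.1, -322.3, 150.6]
orientation: [-2.899, -0.01, -1.199]
ft_force: [0.5, -0.9, -0.1]
width: 88.2
grasp_force: 0.0
t 6.6 pos [ 408.1 -322.3  150.6] tool shift mm [-2.2 -1.3  0. ] len 2.6 F [ 0.5 -0.9 -0.1] w 88.2 q [-1.04  0.43  2.25  1.56  0.66 -0.88]
twist deg [-0.4  0.1  0.2] len 0.4
```

View pics/g.png

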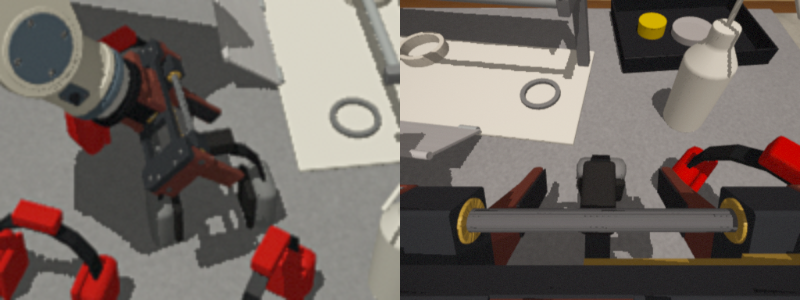

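The wrist view (right half) shows the cushion at (600,180), centred between the fingers. Closing and lifting 200 mm.

```bash
python3 -m creep '{"delta_pos":[[-0.001,0,0],[0,0,0],[0,0,0],[0,0,0],[0,0,0],[0,0,0],[0,0,0],[0,0,0],[0,0,0],[0,0,0]],"twist":[[0,0,0],[0,0,0],[0,0,0],[0,0,0],[0,0,0],[0,0,0],[0,0,0],[0,0,0],[0,0,0],[0,0,0]]}' 0
python3 -m creep '{"delta_pos":[[0.004,0,-0.004],[0.008,0,-0.008],[0.012,0,-0.012],[0.014,0,-0.014],[0.014,0,-0.014],[0.014,0,-0.014],[0.014,0,-0.014],[0.014,0,-0.014],[0.014,0,-0.014],[0.014,0,-0.014],[0.012,0,-0.012],[0.008,0,-0.008],[0,0,0]],"twist":[[0,0,0],[0,0,0],[0,0,0],[0,0,0],[0,0,0],[0,0,0],[0,0,0],[0,0,0],[0,0,0],[0,0,0],[0,0,0],[0,0,0],[0,0,0]]}'
python3 - <<'E'
from h import *
to((520,-45,355),tgt(-7,45))
E
```

```text
t: 7.53
ee_pos: [406.6, -323.0, 150.1]
orientation: [-2.901, -0.006, -1.202]
ft_force: [-0.7, 0.2, -0.2]
width: 24.5
grasp_force: 0.3
t: 8.62
ee_pos: [406.9, -323.7, 353.1]
orientation: [2.9, 0.008, 1.204]
ft_force: [0.6, 0.3, -2.3]
width: 24.1
grasp_force: 30.0
t 8.62 pos [ 406.9 -323.7  353.1] tool shift mm [  82.7 -278.2   79. ] len 300.8 F [ 0.6  0.3 -2.3] w 24.1 q [-1.05  0.01  2.1   0.97  0.84 -0.09]
twist deg [-5.  -0.1  5.3] len 7.3
```

```bash
python3 -m creep '{"delta_pos":[[0.004,-0.014,0.004],[0.008,-0.028,0.008],[0.008,-0.028,0.008],[0.008,-0.028,0.008],[0.008,-0.028,0.008],[0.008,-0.028,0.008],[0.008,-0.028,0.008],[0.008,-0.028,0.008],[0.008,-0.028,0.008],[0.008,-0.028,0.008],[0.004,-0.014,0.004],[0,0,0],[0,0,0],[0,0,0],[0,0,0]],"twist":[[0,0,0],[0,0,0],[0,0,0],[0,0,0],[0,0,0],[0,0,0],[0,0,0],[0,0,0],[0,0,0],[0,0,0],[0,0,0],[-1.7,0,1.8],[-1.7,0,1.8],[-1.6,0,1.7],[0,0,0]]}'
python3 - <<'E'
from h import *
to((520,-45,355),tgt(-7,45))
n="side";p,d=get_image(n);P=cloud(d,n);p2=p.astype(int);cv2.imwrite("pics/h.png",cv2.resize(p[60:320,120:420],(600,520))[:,:,::-1])
m=(p2.max(-1)-p2.min(-1)<25)&(p2.max(-1)<130)&(P[...,2]<400)&(P[...,2]>185)&(P[...,1]<20)&(P[...,1]>-120)&(P[...,0]>400)&(P[...,0]<640)
S=P[m];
for lo in range(190,380,15):
    q=S[(S[:,2]>=lo)&(S[:,2]<lo+15)]
    if len(q)>3:print(lo,len(q),q.min(0).round(),q.max(0).round())
E
```

```text
t: 9.87
ee_pos: [516.0, -45.0, 348.3]
orientation: [2.869, -0.151, 1.177]
ft_force: [-0.6, 0.2, -2.8]
width: 24.1
grasp_force: 30.0
t 9.87 pos [516.  -45.  348.3] tool shift mm [ 7.6 -0.4 -2. ] len 7.9 F [-0.6  0.2 -2.8] w 24.1 q [-0.12 -0.11  2.22  0.04  0.25  1.52]
twist deg [-0.9  0.4  0.6] len 1.2
190 13 [438. -79. 203.] [578. -62. 205.]
205 132 [435. -83. 205.] [586. -26. 220.]
220 155 [435. -84. 220.] [590. -24. 235.]
235 146 [435. -84. 235.] [588. -24. 250.]
250 273 [435. -84. 250.] [590. -10. 265.]
265 178 [438. -81. 265.] [591. -12. 280.]
280 28 [450. -62. 281.] [578. -29. 294.]
295 47 [453. -62. 295.] [574. -32. 310.]
310 60 [462. -60. 310.] [567. -31. 325.]
325 72 [476. -68. 325.] [556. -33. 339.]
340 57 [490. -66. 340.] [540. -27. 355.]
355 22 [511. -60. 355.] [537. -24. 370.]
370 16 [ 434. -120.  370.] [510. -18. 385.]
```

View pics/h.png

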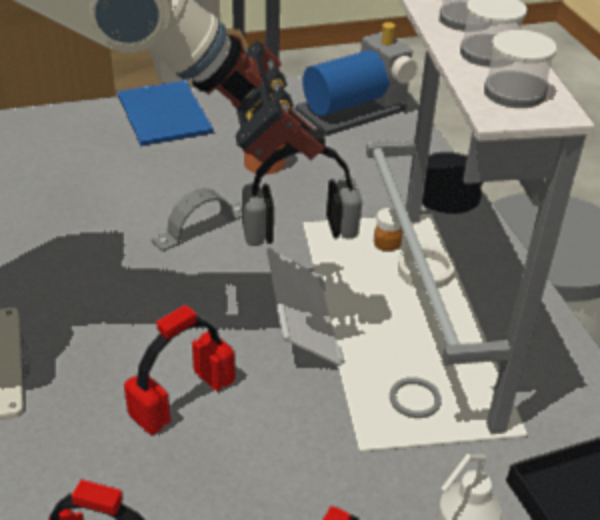

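The ear hangs upright and square in the grip, with cups at about (255,215) and (345,210), still robot-side of the bar. q5 is close to its lower limit, so I'll check reach at the target with a quick planar fit.

Run:
```python
from h import *
from scipy.optimize import least_squares,fsolve
q=get_obs()["qpos"];print(q,get_obs()["ee_pos"])
D=[((.4235,1.6305,1.089),np.hypot(231.7,580.4),241),((.11,1.82,1.22),np.hypot(367,320.3),340.9),(tuple(q[[1,2,4]]),np.hypot(516,45),348.3)]
def f(p,q):
    h,L1,L2,Lt=p;a=np.cumsum(q);return np.array([L1*np.sin(a[0])+L2*np.sin(a[1])+Lt*np.sin(a[2]),h+L1*np.cos(a[0])+L2*np.cos(a[1])+Lt*np.cos(a[2])])
s=least_squares(lambda p:np.concatenate([f(p,np.array(d[0]))-d[1:] for d in D]),[300,400,400,250]);print(s.x,s.fun)
for tilt in(45,35,30):
  for x,z in((680,348),(680,181)):
    A=np.pi-np.radians(tilt)
    w=lambda v:f(s.x,np.array([v[0],v[1],A-v[0]-v[1]]))-[x,z]
    v=fsolve(w,[.3,1.8]);print(tilt,x,z,v,"q5",A-v.sum(),abs(w(v)).max())
```

```text
[-0.11714102 -0.11026435  2.22275371  0.05180589  0.25089122  1.51014771] [516.13188984 -44.98999564 348.5486234 ]
[228.00789066 547.03280118 454.6978705  270.79414656] [ 2.12480724  3.6588345  -3.6616584   0.21048705  1.54685336 -3.86932181]
45 680 348 [0.17401255 1.92025579] q5 0.2619261545698852 2.6489033189136535e-11
45 680 181 [0.39605948 2.08914949] q5 -0.12901448202764332 3.4378899727016687e-10
35 680 348 [0.20835792 1.80174347] q5 0.5206260183166185 1.5188561519607902e-10
35 680 181 [0.39701759 1.98485789] q5 0.14885193549562548 5.593392415903509e-10
30 680 348 [0.23261873 1.73990847] q5 0.6454666736505694 1.1566498869797215e-09
30 680 181 [0.4069902 1.9286457] q5 0.28235797699998155 9.777068044058979e-12
```

Tilt 45° is not reachable at the lowered pose (q5 < 0.11), but 35° is. I'll put the ear back on its free spot, reduce the tool tilt to 35° about the TCP, and regrip.

Run:
```python
from h import *
to((407,-318,349),tgt(-7,45))
R0=R.from_rotvec(get_obs()["orientation"]);print(R0.inv().apply([0,0,-10]))
```

```text
t 9.92 pos [516.1 -45.  348.5] tool shift mm [-57.1 282.6 -57.7] len 294.0 F [-0.1  0.8 -2.4] w 23.7 q [-0.12 -0.11  2.22  0.05  0.25  1.51]
twist deg [-0.9  0.4  0.8] len 1.3
[-7.02294318  0.01805599  7.11884422]
```

```bash
python3 -m creep '{"delta_pos":[[-0.003,0.014,-0.003],[-0.0057,0.028,-0.0058],[-0.0057,0.028,-0.0058],[-0.0057,0.028,-0.0058],[-0.0057,0.028,-0.0058],[-0.0057,0.028,-0.0058],[-0.0057,0.028,-0.0058],[-0.0057,0.028,-0.0058],[-0.0057,0.028,-0.0058],[-0.0057,0.028,-0.0058],[-0.003,0.0166,-0.003],[0,0,0]],"twist":[[0,0,0],[0,0,0],[0,0,0],[0,0,0],[0,0,0],[0,0,0],[0,0,0],[0,0,0],[0,0,0],[0,0,0],[0,0,0],[0,0,0]]}'
python3 -m creep '{"delta_pos":[[-0.008,0,0.008],[-0.014,0,0.0142],[-0.014,0,0.0142],[-0.014,0,0.0142],[-0.014,0,0.0142],[-0.014,0,0.0142],[-0.014,0,0.0142],[-0.014,0,0.0142],[-0.012,0,0.0122],[-0.008,0,0.008],[0,0,0]],"twist":[[0,0,0],[0,0,0],[0,0,0],[0,0,0],[0,0,0],[0,0,0],[0,0,0],[0,0,0],[0,0,0],[0,0,0],[0,0,0]]}'
python3 -c "
from h import *
to((407,-318,151),tgt(-7,45))"
```

```text
t: 10.92
ee_pos: [414.5, -299.6, 350.0]
orientation: [2.864, -0.155, 1.175]
ft_force: [0.2, 1.1, -2.0]
width: 24.0
grasp_force: 30.0
t: 11.83
ee_pos: [413.7, -294.6, 167.9]
orientation: [2.872, -0.153, 1.168]
ft_force: [-0.7, 0.6, -2.5]
width: 23.8
grasp_force: 30.0
t 11.83 pos [ 413.7 -294.6  167.9] tool shift mm [-14.7  24.    9.1] len 29.6 F [-0.7  0.6 -2.5] w 23.8 q [-0.95  0.35  2.32  1.72  0.56 -0.85]
twist deg [-0.8  0.7  0.6] len 1.2
```

```bash
python3 -m creep '{"delta_pos":[[-0.004,0,0.004],[-0.003,0,0.003],[-0.002,0,0.002],[-0.0015,0,0.0015],[-0.0012,0,0.0012],[0,0,0],[0,0,0]],"twist":[[0,0,0],[0,0,0],[0,0,0],[0,0,0],[0,0,0],[0,0,0],[0,0,0]]}'
```

```text
t: 12.42
ee_pos: [414.5, -295.4, 154.1]
orientation: [2.869, -0.152, 1.173]
ft_force: [-0.7, 1.0, -1.9]
width: 23.7
grasp_force: 30.0
```

```bash
python3 -m creep '{"delta_pos":[[-0.001,0,0.001],[-0.001,0,0.001],[-0.0007,0,0.0007],[0,0,0],[0,0,0]],"twist":[[0,0,0],[0,0,0],[0,0,0],[0,0,0],[0,0,0]]}'
python3 -m creep '{"delta_pos":[[0,0,0],[0,0,0],[0,0,0],[0,0,0],[0,0,0],[0,0,0],[0,0,0],[0,0,0],[0,0,0],[0,0,0]],"twist":[[0,0,0],[0,0,0],[0,0,0],[0,0,0],[0,-2.5,0],[0,-2.5,0],[0,-2.5,0],[0,-2.5,0],[0,0,0],[0,0,0]]}' 0.6
python3 - <<'E'
from h import *
to((414.5,-295.4,150.5),tgt(-7,35))
n="side";p,d=get_image(n);P=cloud(d,n);p2=p.astype(int)
m=(p2.max(-1)-p2.min(-1)<25)&(p2.max(-1)<130)&(P[...,2]<75)&(P[...,2]>15)&(P[...,1]<-240)&(P[...,1]>-345)&(P[...,0]>300)&(P[...,0]<520)
S=P[m];print(S.min(0),S.max(0))
E
```

```text
t: 12.83
ee_pos: [414.6, -295.4, 150.3]
orientation: [2.869, -0.152, 1.173]
ft_force: [-0.8, 0.4, 0.1]
width: 23.8
grasp_force: 30.0
t: 13.67
ee_pos: [415.0, -295.2, 150.5]
orientation: [2.968, -0.155, 0.923]
ft_force: [-0.1, 0.4, -0.2]
width: 52.6
grasp_force: 0.0
t 13.67 pos [ 415.  -295.2  150.5] tool shift mm [-0.4  0.2 -0.3] len 0.6 F [-0.1  0.4 -0.2] w 52.6 q [-0.87  0.34  2.25  1.36  0.41 -0.44]
twist deg [-0.6  0.4  0.8] len 1.1
[ 333.29759193 -333.70610568   15.1708994 ] [ 491.49254788 -261.04603774   74.98527104]
```

```bash
python3 -m creep '{"delta_pos":[[0,0,0],[0,0,0],[0,0,0],[0,0,0],[0,0,0],[0,0,0],[0,0,0]],"twist":[[0,0,0],[0,0,0],[0,0,0],[0,0,0],[0,0,0],[0,0,0],[0,0,0]]}' 0
python3 - <<'E'
from h import *
to((415,-295,350),tgt(-7,35))
R0=R.from_rotvec(get_obs()["orientation"]);print(R0.inv().apply([115,250,0]))
E
```

```text
t: 14.3
ee_pos: [414.3, -295.2, 149.9]
orientation: [2.969, -0.157, 0.92]
ft_force: [-0.6, -0.2, -1.5]
width: 23.7
grasp_force: 30.0
t 14.3 pos [ 414.3 -295.2  149.9] tool shift mm [ 113.7   -0.7 -164.7] len 200.1 F [-0.6 -0.2 -1.5] w 23.7 q [-0.87  0.34  2.25  1.36  0.41 -0.44]
twist deg [-0.6  0.6  0.7] len 1.1
[  72.34966907 -260.70686091   50.22407848]
```

```bash
python3 -m creep '{"delta_pos":[[0.0045,0,-0.0065],[0.0095,0,-0.0138],[0.0114,0,-0.0165],[0.0114,0,-0.0165],[0.0114,0,-0.0165],[0.0114,0,-0.0165],[0.0114,0,-0.0165],[0.0114,0,-0.0165],[0.0114,0,-0.0165],[0.0114,0,-0.0165],[0.0095,0,-0.0138],[0,0,0]],"twist":[[0,0,0],[0,0,0],[0,0,0],[0,0,0],[0,0,0],[0,0,0],[0,0,0],[0,0,0],[0,0,0],[0,0,0],[0,0,0],[0,0,0]]}'
python3 -m creep '{"delta_pos":[[0.0036,-0.013,0.0025],[0.0072,-0.026,0.005],[0.0072,-0.026,0.005],[0.0072,-0.026,0.005],[0.0072,-0.026,0.005],[0.0072,-0.026,0.005],[0.0072,-0.026,0.005],[0.0072,-0.026,0.005],[0.0072,-0.026,0.005],[0.0072,-0.026,0.005],[0.0036,-0.013,0.0025],[0,0,0],[0,0,0],[0,0,0],[0,0,0],[0,0,0]],"twist":[[0,0,0],[0,0,0],[0,0,0],[0,0,0],[0,0,0],[0,0,0],[0,0,0],[0,0,0],[0,0,0],[0,0,0],[0,0,0],[0,0,0],[0,3.3,0],[0,3.3,0],[0,3.3,0],[0,0,0]]}'
python3 - <<'E'
from h import *
to((681,-43,352),tgt(-7,45))
R0=R.from_rotvec(get_obs()["orientation"]);print(R0.as_matrix())
E
```

```text
t: 15.3
ee_pos: [415.8, -296.6, 355.1]
orientation: [2.964, -0.155, 0.925]
ft_force: [0.2, 0.4, -2.5]
width: 24.1
grasp_force: 30.0
t: 16.63
ee_pos: [526.5, -46.6, 348.3]
orientation: [2.873, -0.153, 1.163]
ft_force: [-1.2, 0.3, -3.2]
width: 24.0
grasp_force: 30.0
t 16.63 pos [526.5 -46.6 348.3] tool shift mm [112.7 -19.9 104. ] len 154.6 F [-1.2  0.3 -3.2] w 24.0 q [-0.12 -0.09  2.2   0.03  0.26  1.54]
twist deg [-0.7  0.9  0.6] len 1.3
[[ 0.71425557 -0.10527716  0.69192175]
 [-0.07664907 -0.99444182 -0.07218299]
 [ 0.69567514 -0.00147805 -0.718355  ]]
```

```bash
python3 -m creep '{"delta_pos":[[0.0055,-0.001,0.005],[0.011,-0.002,0.0102],[0.011,-0.002,0.0102],[0.011,-0.002,0.0102],[0.011,-0.002,0.0102],[0.011,-0.002,0.0102],[0.011,-0.002,0.0102],[0.011,-0.002,0.0102],[0.011,-0.002,0.0102],[0.0055,-0.001,0.005],[0,0,0],[0,0,0]],"twist":[[0,0,0],[0,0,0],[0,0,0],[0,0,0],[0,0,0],[0,0,0],[0,0,0],[0,0,0],[0,0,0],[0,0,0],[0,0,0],[0,0,0]]}'
python3 - <<'E'
from h import *
to((661,-41,310),tgt(-7,45))
a,d=get_image("side");b,_=get_image("scene");cv2.imwrite("pics/i.png",np.hstack([cv2.resize(a[30:330,200:420],(440,600)),cv2.resize(b[100:320,90:222],(360,600))])[:,:,::-1])
E
```

```text
t: 17.63
ee_pos: [665.5, -43.0, 355.0]
orientation: [2.871, -0.153, 1.168]
ft_force: [0.2, -1.3, -2.8]
width: 23.8
grasp_force: 30.0
t 17.63 pos [665.5 -43.  355. ] tool shift mm [-34.8  -1.4  29. ] len 45.3 F [ 0.2 -1.3 -2.8] w 23.8 q [-0.07  0.14  1.94 -0.08  0.28  1.67]
twist deg [-0.7  0.7  0.6] len 1.2
```

View pics/i.png

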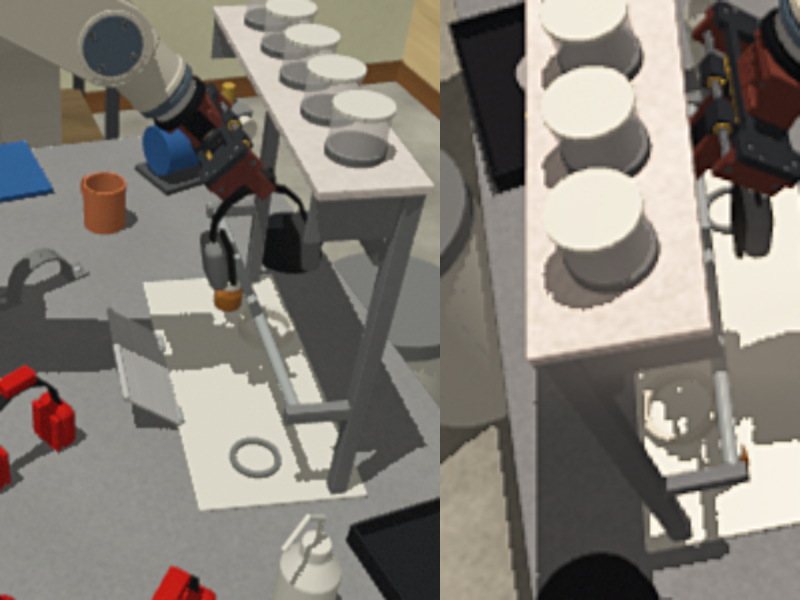

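The near cup sits on the robot's side of the bar, at (215,260) in the left panel. The crown is over the bar and the gripper clears the plate edge. Now descending and untilting.

```bash
python3 -m creep '{"delta_pos":[[-0.006,0,0.0062],[-0.006,0,0.0062],[-0.006,0,0.0062],[-0.006,0,0.0062],[-0.0054,0,0.0111],[-0.0054,0,0.0111],[-0.0054,0,0.0111],[-0.0054,0,0.0111],[-0.0054,0,0.0111],[0,0,0],[0,0,0]],"twist":[[0,0,0],[0,0,0],[0,0,0],[0,0,0],[0,-2,0],[0,-2,0],[0,-2,0],[0,-2,0],[0,-2,0],[0,0,0],[0,0,0]]}'
python3 - <<'E'
from h import *
to((681,-43,200),tgt(-7,35))
E
```

```text
t: 18.65
ee_pos: [680.7, -44.1, 260.2]
orientation: [2.97, -0.157, 0.917]
ft_force: [0.4, 0.8, -2.4]
width: 23.7
grasp_force: 30.0
t 18.65 pos [680.7 -44.1 260.2] tool shift mm [-33.8  -1.   49.8] len 60.2 F [ 0.4  0.8 -2.4] w 23.7 q [-0.08  0.31  1.89 -0.05  0.34  1.64]
twist deg [-0.6  0.7  0.7] len 1.2
```

```bash
python3 -m creep '{"delta_pos":[[-0.0068,0,0.01],[-0.0068,0,0.01],[-0.0068,0,0.01],[-0.0068,0,0.01],[-0.005,0,0.0075],[-0.0025,0,0.0035],[0,0,0],[0,0,0]],"twist":[[0,0,0],[0,0,0],[0,0,0],[0,0,0],[0,0,0],[0,0,0],[0,0,0],[0,0,0]]}'
python3 - <<'E'
from h import *
to((681,-43,182),tgt(-7,35))
n="side";p,d=get_image(n);P=cloud(d,n);p2=p.astype(int)
a=p;cv2.imwrite("pics/j.png",cv2.resize(a[90:290,230:400],(510,600))[:,:,::-1])
m=(p2.max(-1)-p2.min(-1)<25)&(p2.max(-1)<130)&(P[...,2]<110)&(P[...,2]>20)&(P[...,1]<0)&(P[...,1]>-90)&(P[...,0]>590)&(P[...,0]<780)
S=P[m];print(S.min(0),S.max(0))
E
```

```text
t: 19.32
ee_pos: [681.2, -44.0, 200.1]
orientation: [2.969, -0.157, 0.919]
ft_force: [-0.3, -0.9, -2.8]
width: 23.8
grasp_force: 30.0
t 19.32 pos [681.2 -44.  200.1] tool shift mm [-10.5  -0.9  14.8] len 18.2 F [-0.3 -0.9 -2.8] w 23.8 q [-0.08  0.4   1.93 -0.07  0.21  1.67]
twist deg [-0.6  0.6  0.7] len 1.2
[599.67922166 -84.6289153   50.72128285] [751.70703265 -15.74289068 109.9277896 ]
```

View pics/j.png

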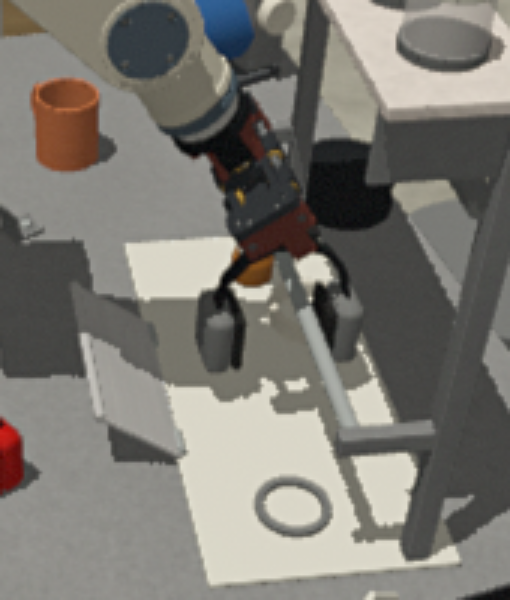

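The cups straddle the bar at (220,330) and (340,320). Now easing down and watching the force. The fingertips may touch the bar just before the band does.

```bash
python3 -m creep '{"delta_pos":[[-0.004,0,0.0057],[-0.002,0,0.003],[0,0,0]],"twist":[[0,0,0],[0,0,0],[0,0,0]]}'
python3 -m creep '{"delta_pos":[[-0.001,0,0.0014],[0,0,0]],"twist":[[0,0,0],[0,0,0]]}'
python3 -m creep '{"delta_pos":[[-0.001,0,0.0014],[0,0,0]],"twist":[[0,0,0],[0,0,0]]}'
```

```text
t: 19.62
ee_pos: [680.5, -44.0, 188.3]
orientation: [2.97, -0.157, 0.916]
ft_force: [-0.7, 0.7, -2.7]
width: 23.9
grasp_force: 30.0
t: 19.78
ee_pos: [680.9, -44.0, 187.2]
orientation: [2.97, -0.157, 0.918]
ft_force: [0.2, -0.8, -2.3]
width: 23.2
grasp_force: 30.0
t: 19.95
ee_pos: [681.3, -44.0, 186.1]
orientation: [2.969, -0.157, 0.92]
ft_force: [-1.0, -1.2, 0.2]
width: 24.0
grasp_force: 31.2
```

```bash
python3 -m creep '{"delta_pos":[[0,0,0],[0,0,0],[0,0,0],[0,0,0],[0,0,0],[0,0,0]],"twist":[[0,0,0],[0,0,0],[0,0,0],[0,0,0],[0,0,0],[0,0,0]]}' 0.7
python3 -m creep '{"delta_pos":[[0,0,-0.005],[0,0,-0.01],[0,0,-0.015],[0,0,-0.02],[0,0,-0.02],[0,0,-0.02],[0,0,-0.02],[0,0,-0.02],[0,0,-0.02],[0,0,0]],"twist":[[0,0,0],[0,0,0],[0,0,0],[0,0,0],[0,0,0],[0,0,0],[0,0,0],[0,0,0],[0,0,0],[0,0,0]]}'
python3 - <<'E'
from h import *
np.set_printoptions(suppress=True,precision=1)
to((440,-14,90),tgt(-7,45))
n="side";p,d=get_image(n);P=cloud(d,n);p2=p.astype(int)
cv2.imwrite("pics/k.png",cv2.resize(p[90:290,230:400],(510,600))[:,:,::-1])
dk=(p2.max(-1)-p2.min(-1)<25)&(p2.max(-1)<130)&(P[...,1]<0)&(P[...,1]>-90)&(P[...,0]>590)&(P[...,0]<780)
for lo,hi in((20,110),(150,170),(172,205)):
    S=P[dk&(P[...,2]>lo)&(P[...,2]<hi)]
    if len(S):print(lo,len(S),S.min(0),S.max(0),S.mean(0))
E
```

```text
t: 20.45
ee_pos: [681.3, -44.0, 186.2]
orientation: [2.969, -0.157, 0.92]
ft_force: [-0.0, 0.3, 1.8]
width: 59.4
grasp_force: 0.9
t: 21.28
ee_pos: [596.0, -35.1, 313.3]
orientation: [2.968, -0.157, 0.925]
ft_force: [-0.0, 0.8, 0.1]
width: 61.3
grasp_force: 0.0
t 21.28 pos [596.  -35.1 313.3] tool shift mm [-256.4   -4.2   94.4] len 273.3 F [-0.   0.8  0.1] w 61.3 q [-0.1  0.1  2.  -0.1  0.4  1.6]
twist deg [-0.7 10.4  0.7] len 10.4
20 661 [600.3 -84.1  33.4] [756.6  -9.1 108.7] [668.1 -58.4  81. ]
150 98 [632.4 -81.6 150.3] [725.6  -3.3 169.7] [675.1 -48.8 161. ]
172 154 [653.1 -60.3 172.3] [700.7 -31.1 191.4] [676.5 -49.4 184. ]
```

View pics/k.png

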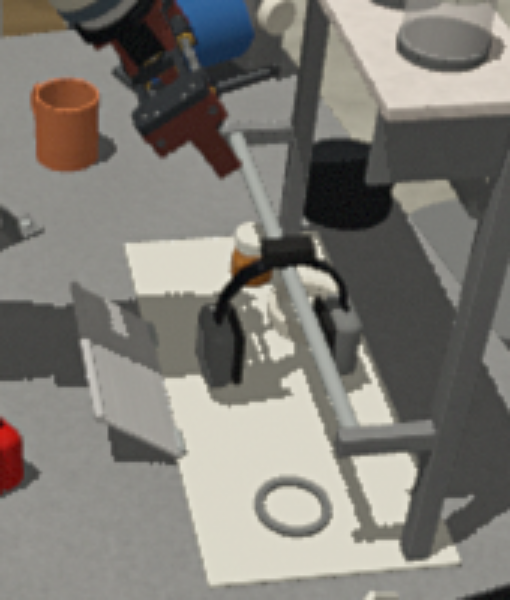

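The ear now hangs freely over the bar, crown at (288,248), with the cups at (215,345) and (340,335). Next, the guard: back off, shut the fingers, turn the tool vertical and come down in front of the lip.

```bash
python3 -m creep '{"delta_pos":[[-0.0136,-0.0005,-0.0113],[-0.0136,-0.0005,-0.0113],[-0.0136,-0.0005,-0.0113],[-0.0136,-0.0005,-0.0113],[-0.0136,-0.0005,-0.0113],[-0.0136,-0.0005,-0.0113],[-0.0136,-0.0005,-0.0113],[-0.0136,-0.0005,-0.0113],[0,0,0],[0,0,0],[0,0,0],[0,0,0],[0,0,0],[0,0,0],[0,0,0]],"twist":[[0,0,0],[0,0,0],[0,0,0],[0,0,0],[0,0,0],[0,0,0],[0,0,0],[0,0,0],[0,-6,0],[0,-6,0],[0,-6,0],[0,-6,0],[0,-6,0],[0,-5.5,0],[0,0,0]]}' 0
python3 - <<'E'
from h import *
to((450,-16,69),tgt(-7,0))
p,d=get_image("scene");P=cloud(d,"scene");m=np.zeros((384,512),np.uint8);cv2.fillPoly(m,[np.array([(228,178),(246,174),(260,230),(232,242)])],1);G=P[(m>0)&(P[...,2]>60)&(P[...,2]<120)];t=G[G[:,2]>G[:,2].max()-8];print(t.mean(0),G[:,2].max())
E
```

```text
t: 22.58
ee_pos: [459.4, -16.8, 321.9]
orientation: [-3.134, 0.165, 0.037]
ft_force: [-0.2, -0.1, -0.3]
width: 0.2
grasp_force: 0.0
t 22.58 pos [459.4 -16.8 321.9] tool shift mm [ -3.4   0.7 253. ] len 253.1 F [-0.2 -0.1 -0.3] w 0.2 q [-0.06  0.09  1.88  0.    1.19  1.61]
twist deg [-0.1  1.4  1. ] len 1.7
[493.89813096 -13.1798041   77.82588671] 83.29231327822959
```

```bash
python3 -m creep '{"delta_pos":[[-0.001,0,0.015],[-0.001,0,0.03],[-0.001,0,0.034],[-0.001,0,0.034],[-0.001,0,0.034],[-0.001,0,0.034],[0,0,0.032],[0,0,0.024],[0,0,0.014],[0,0,0],[0,0,0]],"twist":[[0,0,0],[0,0,0],[0,0,0],[0,0,0],[0,0,0],[0,0,0],[0,0,0],[0,0,0],[0,0,0],[0,1,0],[0,0,0]]}'
python3 -m creep '{"delta_pos":[[0.006,0,0],[0.006,0,0],[0.006,0,0],[0.006,0,0],[0.006,0,0],[0.006,0,0],[0,0,0]],"twist":[[0,0,0],[0,0,0],[0,0,0],[0,0,0],[0,0,0],[0,0,0],[0,0,0]]}'
python3 -c "
from h import *
to((553,-27,95),tgt(-7,0))"
```

```text
t: 23.55
ee_pos: [444.4, -14.8, 71.6]
orientation: [-3.135, 0.165, 0.004]
ft_force: [-1.1, 0.4, -0.1]
width: 0.4
grasp_force: 0.0
t: 24.13
ee_pos: [473.3, -17.8, 70.8]
orientation: [-3.134, 0.166, 0.035]
ft_force: [-24.0, 3.7, 17.6]
width: 0.4
grasp_force: 12.3
t 24.13 pos [473.3 -17.8  70.8] tool shift mm [ 79.6   0.7 -26. ] len 83.8 F [-24.    3.7  17.6] w 0.4 q [-0.06  0.5   2.04  0.    0.62  1.61]
twist deg [-0.1  1.3  1. ] len 1.6
```

The vertical finger face jams the lip: the force points along the panel towards the hinge. I'll ease off and follow the lip's arc up and forward.

```bash
python3 -m creep '{"delta_pos":[[-0.006,0,0],[0,0,-0.003],[0.005,0,-0.006],[0.0053,0,-0.0055],[0.0057,0,-0.005],[0,0,0]],"twist":[[0,0,0],[0,0,0],[0,0,0],[0,0,0],[0,0,0],[0,0,0]]}'
python3 - <<'E'
from h import *
to((553,-27,110),tgt(-7,0))
a,d=get_image("side");cv2.imwrite("pics/l.png",cv2.resize(a[130:290,200:360],(600,600))[:,:,::-1])
E
```

```text
t: 24.63
ee_pos: [492.8, -20.0, 92.8]
orientation: [-3.135, 0.165, 0.005]
ft_force: [-5.7, 0.7, 4.7]
width: 0.4
grasp_force: 3.1
t 24.63 pos [492.8 -20.   92.8] tool shift mm [ 60.6   0.6 -17.4] len 63.0 F [-5.7  0.7  4.7] w 0.4 q [-0.07  0.47  2.01  0.    0.67  1.61]
twist deg [-0.1  0.2  1. ] len 1.0
```

View pics/l.png

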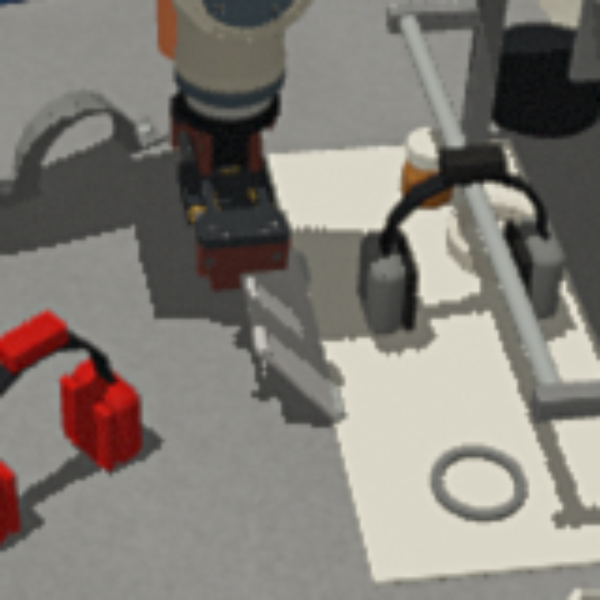

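The guard is rising with the finger behind its lip at (255,300). Continuing along the arc.

```bash
python3 -m creep '{"delta_pos":[[0.006,0,-0.0046],[0.0064,0,-0.0042],[0.0067,0,-0.0037],[0.007,0,-0.003],[0.007,0,-0.0026],[0.0074,0,-0.002],[0,0,0]],"twist":[[0,0,0],[0,0,0],[0,0,0],[0,0,0],[0,0,0],[0,0,0],[0,0,0]]}'
python3 -m creep '{"delta_pos":[[0.006,0,-0.001],[0.006,0,0],[0,0,0]],"twist":[[0,0,0],[0,0,0],[0,0,0]]}'
python3 - <<'E'
from h import *
to((553,-27,110),tgt(-7,0))
p,d=get_image("side");P=cloud(d,"side");G=P[190:250,240:310].reshape(-1,3);G=G[(G[:,2]>30)&(G[:,2]<118)&(G[:,0]<595)&(G[:,1]<-60)&(G[:,1]>-145)]
for z in range(30,120,15):
    q=G[(G[:,2]>=z)&(G[:,2]<z+15)];
    if len(q):print(z,len(q),np.median((q-[568,-29,12])@[.9925,-.122,0]))
E
```

```text
t: 25.27
ee_pos: [535.2, -24.4, 112.2]
orientation: [-3.135, 0.165, -0.002]
ft_force: [-0.4, -0.9, 0.6]
width: 0.8
grasp_force: 0.0
t: 25.52
ee_pos: [545.7, -25.5, 112.4]
orientation: [-3.135, 0.165, 0.002]
ft_force: [0.3, -0.5, -0.5]
width: 0.5
grasp_force: 0.0
t 25.52 pos [545.7 -25.5 112.4] tool shift mm [7.5 0.7 2.4] len 7.9 F [ 0.3 -0.5 -0.5] w 0.5 q [-0.07  0.5   1.88  0.    0.76  1.6 ]
twist deg [-0.1  0.1  1. ] len 1.0
30 17 -2.046952187391089
45 18 -3.0959077372436394
60 22 -4.024525269468779
75 20 -5.258648837112105
90 16 -5.781259799877189
105 63 -6.465073184849585
```

```bash
python3 -m creep '{"delta_pos":[[0.004,0,0],[0.003,0,0],[0,0,0]],"twist":[[0,0,0],[0,0,0],[0,0,0]]}'
python3 -m creep '{"delta_pos":[[0.003,0,0],[0,0,0]],"twist":[[0,0,0],[0,0,0]]}'
```

```text
t: 25.82
ee_pos: [551.7, -26.2, 112.3]
orientation: [-3.135, 0.165, 0.003]
ft_force: [0.8, -0.2, -0.0]
width: 0.6
grasp_force: 0.0
t: 25.98
ee_pos: [553.6, -26.4, 112.1]
orientation: [-3.135, 0.165, 0.007]
ft_force: [-3.0, 0.8, 2.6]
width: 0.5
grasp_force: 1.7
```

```bash
python3 -m creep '{"delta_pos":[[0.003,0,0],[0.002,0,0],[0,0,0]],"twist":[[0,0,0],[0,0,0],[0,0,0]]}'
python3 -m creep '{"delta_pos":[[0.002,0,0],[0,0,0]],"twist":[[0,0,0],[0,0,0]]}'
```

```text
t: 26.23
ee_pos: [554.0, -26.4, 111.5]
orientation: [-3.135, 0.165, 0.022]
ft_force: [-17.3, 2.2, 11.8]
width: 0.5
grasp_force: 8.7
t: 26.4
ee_pos: [554.1, -26.4, 111.3]
orientation: [-3.135, 0.165, 0.028]
ft_force: [-22.0, 2.1, 16.0]
width: 0.6
grasp_force: 11.5
```

Solid resistance: the guard is at its stop. Retreating and verifying.

```bash
python3 -m creep '{"delta_pos":[[-0.007,0,0],[-0.01,0,0],[-0.015,0,0],[-0.02,0,0],[-0.02,0,-0.01],[-0.02,0,-0.02],[-0.01,0,-0.03],[0,0,-0.03],[0,0,-0.03],[0,0,0],[0,0,0]],"twist":[[0,0,0],[0,0,0],[0,0,0],[0,0,0],[0,0,0],[0,0,0],[0,0,0],[0,0,0],[0,0,0],[0,0,0],[0,0,0]]}'
python3 - <<'E'
from h import *
np.set_printoptions(suppress=True,precision=1)
n="side";p,d=get_image(n);P=cloud(d,n);p2=p.astype(int);G=P[160:250,240:310].reshape(-1,3);r=(G-[568,-29,12])@np.array([[.9925,-.122,0],[.122,.9925,0],[0,0,1]]).T
r=r[(r[:,2]>18)&(r[:,2]<108)&(abs(r[:,1])<90)&(r[:,0]<20)&(r[:,0]>-30)]
f=np.polyfit(r[:,2],r[:,0],1);print("guard",np.pi/2+np.arctan(f[0]),len(r))
dk=(p2.max(-1)-p2.min(-1)<25)&(p2.max(-1)<130)&(P[...,1]<0)&(P[...,1]>-90)&(P[...,0]>590)&(P[...,0]<780)
S=P[dk&(P[...,2]>172)&(P[...,2]<205)];print(S.min(0),S.max(0),S.mean(0))
cv2.imwrite("pics/m.png",cv2.resize(p[100:290,180:400],(660,570))[:,:,::-1])
E
```

```text
t: 27.32
ee_pos: [461.4, -16.8, 234.4]
orientation: [-3.135, 0.165, -0.005]
ft_force: [0.4, -0.1, -0.5]
width: 0.3
grasp_force: 0.0
guard 1.5901188149506718 375
[653.7 -59.4 172.1] [703.6 -28.9 190.1] [676.5 -49.2 183.3]
```

View pics/m.png

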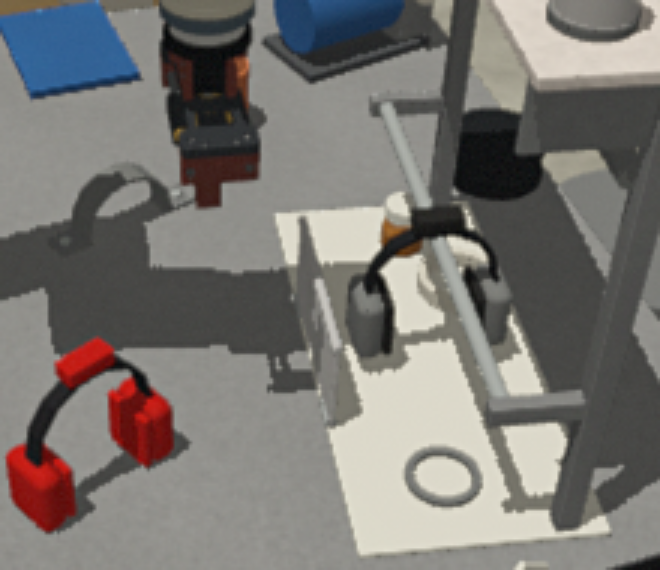

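The guard stands upright at (320,320), measured at about 1.57 rad. The ear still hangs over the bar at (437,220), and the arm is clear of everything. Handing in.

```bash
python3 -c "
from workcell import *
print(close_job())"
```

```text
the job is handed in; nothing more can be done
None
```

The ear defenders hang squarely over the middle of the bar with one cup on each side, the splash guard is upright against its stop, and the job was handed in at about 27 s with the arm clear; no verdict came back.

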